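# Click a sample tube down into a spring-loaded mixer carrier

### The job

Take the purple-capped tube out of the blue rack and stand it in the well of the mixer so that it stands raised, let go of it, and then click it down gently so that it stays locked low. The spring carrier in the well clicks alternately up and down and the last user may have left it locked low, which cannot be seen: if so, click the standing tube up first, let go, and then click it down. Never force it hard against its stop, and leave the other things where they are.

Things in the scene. Friction and masses are not known exactly. Their poses are not given: they have to be found in the camera images.
- tube_mid (a point): Centre, half-way up, of the purple-capped tube: clear, 15.6 mm in diameter, 100 mm tall in all, bevelled foot, 25 g. The purple cap is its top 22 mm, 17.6 mm in diameter, flat on top. Foot 50 mm below this point, cap top 50 mm above; z along the tube to the cap. It starts upright in the blue rack, foot 5 mm above the table; the holes next to it are empty.
- tube: The same purple-capped tube, origin at the centre of its foot.
- mixer: The tube mixer, fixed to the table: cream base 130 x 130 x 34 mm, on it a blue block 100 x 100 mm up to 100 mm above the table, with one upright well in the middle of its top, ringed by white dots. Origin at table level on the well's axis, z up. Deep in the well, out of sight, the tube's foot rests on a spring carrier, raised or locked low at random at the start.
- foot_raised (a point): Fixed mark on the well's axis, 55 mm above the table: nominal place of the tube's foot, carrier raised (cap top 155 mm above the table). The carrier's height is set by a hidden screw, so that this and the two marks below may all be off by up to 2 mm, up or down, together. The spring pushes up with 3 N here, 4 N locked low, 5 N at the stop; a push under 2 N hardly moves it.
- foot_low (a point): Fixed mark on the well's axis, 48 mm above the table: nominal place of the tube's foot when the carrier is locked low (cap top 148 mm above the table), always 7 mm below raised.
- foot_stop (a point): Fixed mark on the well's axis, 42 mm above the table: nominal place of the foot where the carrier meets its rubber-padded stop, 13 mm below raised. Pressing against the stop and letting go turns raised into locked low and locked low into raised; it changes over only in the last 0.8 mm. At the stop the force climbs by 8 N a mm: 8 to 10 N on the cap is plenty, over 16 N between tube and mixer damages it.
- well (a point): Centre of the well's mouth, level with the blue block's top, 100 mm above the table. The well is 18.5 mm in diameter with a 3 mm bevel at the mouth; the tube fits with about 1.5 mm play all round.
- rack: Blue tube rack with white end plates, fixed to the table: 94 x 250 mm, plate top 60 mm and end plates 64 mm above the table, two rows of five holes 18.5 mm wide, 48 mm apart, its long side along its y. Origin at the centre of its underside. Only two tubes stand in it, at opposite ends of one row.
- spare_mid (a point): Centre of the yellow-capped tube, the same shape as the purple one, 50 mm above its foot. It also stands in the rack; leave it there.
- bottle: Small amber bottle with a green cap, 52 mm in diameter, 100 mm tall, origin under its centre; leave it where it is.
- tape: White roll of tape lying flat, 52 mm outside diameter, 24 mm high, origin under its centre; leave it where it is.
- carton: Small violet carton 45 x 35 x 50 mm, origin under its centre; leave it where it is.
Not all that is in view belongs to the job. Leave any grey or red look-alike of the tube alone.

How it is judged:
By the outcome, as a careful person would: the job done as asked, in the order asked, and still so for the second after the job is handed in, with the robot touching nothing.
It also fails if it takes over 54 s, if anything falls off the work surface, if the arm or the gripper's body presses on something with over 40 N, if the wrist force passes 120 N, or if a joint passes its speed limit or range.

### The arm

A 6-joint arm with a two-finger parallel gripper is mounted at the origin on the work surface. World frame = base frame: x ahead of the robot, y to its left, z up, the work surface at z = 0. Lengths are in mm, angles in degrees, forces in N, time in s.
With the tool pointing down it reaches from about 350 to 850 mm from the base axis. Payload 8.1 kg.
Tool frame: the origin (TCP) lies between the finger pads; the fingertips stand 14 mm ahead of it and the grasp point (between the pads) lies 5 mm behind it; z points along the fingers, x is the direction in which the jaws open and shut, and the axes are right-handed (so a half turn about z gives the same grasp; the last joint's range is limited). The gripper opens to 85 mm and grips with 20 to 120 N. Pads are 22 mm wide; open, the fingers measure 114 mm over their backs; the gripper's body (76 mm by 85 mm) begins 54 mm behind the grasp point. The pads swing forward as they close: fully open they stand 13 mm farther back than shut.
Start: joints at [62.487, 7.471, 85.268, -0, 87.261, -4.893], TCP at [230.753, 553.857, 209.392] pointing down, gripper open.
Joint ranges: [-169.43, 169.43], [-51.17, 129.36], [1.28, 143.12], [-76.62, 256.62], [0, 156.53], [-152.29, 152.29]. Speed limits (degrees/s): [136.94, 136.94, 159.86, 180, 180, 180].

### API

Orientations are given as [roll, pitch, yaw] about the fixed x, y, z axes, in that order (R = Rz(yaw) Ry(pitch) Rx(roll)).
In Python, from bench import r, vision, job gives the robot as it stands.
- The arm moves only by the tool send_rows, never from a script. Its arguments are lists of equal length, an entry for each row: "dp": the shift along the world's x, y, z in mm, a list of three; "rot": the turn, a rotation vector about the world's x, y, z in rad, a list of three. In form: {"dp": [[tx, ty, tz], ...], "rot": [[wx, wy, wz], ...]}. A call has 1 to 5 rows; each row is the pose to reach, as a shift and turn from the pose commanded when the call began; what a row does not reach only later rows make up. A row lasts 1/8 s, in which the tool goes at most 62.5 mm and 10.7 degrees, less where a joint would pass 70% of its speed; a pose out of reach is approached as far as the arm can. A call with a gripper value outside its range is refused whole. "jaw" is the finger opening in mm, from 0 to 85.4, set as the call begins (left out, the last holds). The fingers move at their own pace and stop on an object; "force" is the grip in N (left out, the last holds). Time passes only in rows, so rows that repeat a pose let the fingers close. It gives the time, the measured TCP pose, the force and the opening at its end, in the units of the state.
- r.sense(): the state, without advancing time (a new reading comes with each control period).
- vision.snapshot(name): name is "side" or "top" or "wrist"; returns a dict with "pixels" (384x512x3 uint8, red, green, blue), "depth" (384x512 float32, mm along the optical axis (not along the pixel's ray), 0 where there is no reading), "intrinsics" (3x3 intrinsics, pixels), "world_from_camera" (4x4, takes a point from camera to world coordinates); the wrist camera has in their place "T_tool_cam" (4x4, takes a point from camera to tool coordinates, whose origin is the TCP and whose axes are the tool frame's). Camera axes: x right, y down, z forward; pixel columns grow to the right and rows downward; lengths in mm; the calibration is good to about 2 mm. A picture is of the moment at which its call begins: read the wrist's pose just before it.
- job.hand_in(): hands the job in, once; it reports no verdict.
The state is a dict: "time": time; "joint_pos": joint angles; "qd": joint speeds; "joint_efforts": joint torques, N m; "tool_pos": TCP position; "tcp_rot": TCP orientation; "ft_force": force on the tool from outside, world axes, zero at the start; "wrist_torque": the same for the moment, N m; "finger_gap": finger opening in mm.
Only numpy, scipy, OpenCV 4.12 (cv2) and the standard library are available. Lean on these libraries where they do the work, as an engineer would, in place of code of your own. Each camera call takes 0.05 s, during which the arm holds its last target.

## Working session

There is one attempt and no reset: what is moved stays moved. The work goes in short steps, Python scripts to look and compute and a tool call to move; the robot and the scene stay as the last step left them, time stands still between calls to the robot, and variables do not carry over. Pictures are saved under pics/ and viewed, and the job is handed in when it is done.

Besides the shell and the picture viewer there is one more tool, called after ">>>" by a JSON object that holds its "api" and its "payload". send_rows: Moves the arm, as the interface text tells. Its arguments: {"type":"object","properties":{"dp":{"type":"array"},"rot":{"type":"array"},"jaw":{"type":"number"},"force":{"type":"number"}},"required":["dp","rot"]}

```bash
mkdir -p pics; ls; python3 - <<'E'
from bench import r, vision, job
import cv2,numpy as np
print(r.sense())
for n in("side","top","wrist"):
    s=vision.snapshot(n); cv2.imwrite(f"pics/{n}0.png",s["pixels"][:,:,::-1]); np.savez(f"{n}0.npz",**s)
    print(n,s["intrinsics"],s.get("world_from_camera",s.get("T_tool_cam")))
E
```

```text
pics
{'time': 0.0, 'joint_pos': array([ 6.24870520e+01,  7.51563187e+00,  8.53323287e+01, -9.94560095e-04,
        8.72625741e+01, -4.89487380e+00]), 'qd': array([-0.03977863,  0.01036887, -0.00893108, -0.01717582,  0.05344473,
        0.02105399]), 'joint_efforts': array([ 7.66226167e-04, -5.69404256e+01, -5.00544298e+01,  1.07824712e-04,
        1.47896254e-02,  5.45287079e-06]), 'tool_pos': array([230.46625056, 553.29759999, 208.30980796]), 'tcp_rot': array([-1.79991558e+02,  1.10216316e-01,  6.73819824e+01]), 'ft_force': array([ 0.15032653,  0.39459889, -0.36099457]), 'wrist_torque': array([ 0.0048766 ,  0.00643365, -0.0009171 ]), 'finger_gap': 85.30427874851432}
side [[397.63608122   0.         253.61292585]
 [  0.         397.63608122 193.62554757]
 [  0.           0.           1.        ]] [[ 7.01844922e-01 -4.92540700e-01  5.14604085e-01  7.70010923e+01]
 [-7.12285190e-01 -4.93343016e-01  4.99261932e-01 -4.96404613e+02]
 [ 7.96951030e-03 -7.16949320e-01 -6.97079736e-01  7.84069884e+02]
 [ 0.00000000e+00  0.00000000e+00  0.00000000e+00  1.00000000e+00]]
top [[425.45368762   0.         249.42087371]
 [  0.         425.45368762 195.29624208]
 [  0.           0.           1.        ]] [[-2.41837857e-02 -9.96758448e-01  7.67316192e-02  4.71621435e+02]
 [-9.99701334e-01  2.38420801e-02 -5.36634239e-03 -7.86072464e-01]
 [ 3.51950570e-03 -7.68384805e-02 -9.97037342e-01  1.28800654e+03]
 [ 0.00000000e+00  0.00000000e+00  0.00000000e+00  1.00000000e+00]]
wrist [[274.88967189   0.         249.38418463]
 [  0.         274.88967189 186.58949609]
 [  0.           0.           1.        ]] [[ 9.99999193e-01  1.82278996e-04 -1.25757939e-03 -2.15295531e-01]
 [ 2.02770979e-04  9.54087325e-01  2.99528521e-01 -7.67454479e+01]
 [ 1.25443832e-03 -2.99528534e-01  9.54086518e-01 -1.65296997e+02]
 [ 0.00000000e+00  0.00000000e+00  0.00000000e+00  1.00000000e+00]]
```

View pics/side0.png

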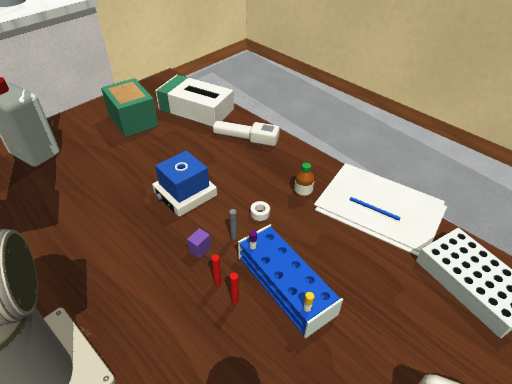

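View pics/top0.png

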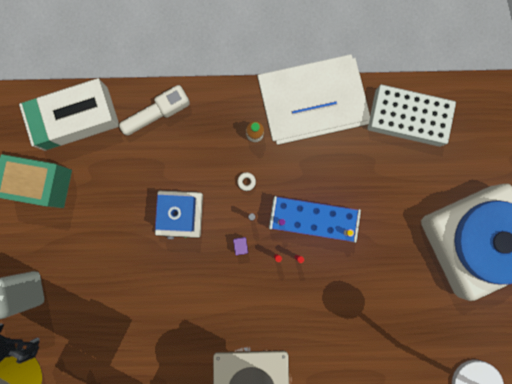

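View pics/wrist0.png

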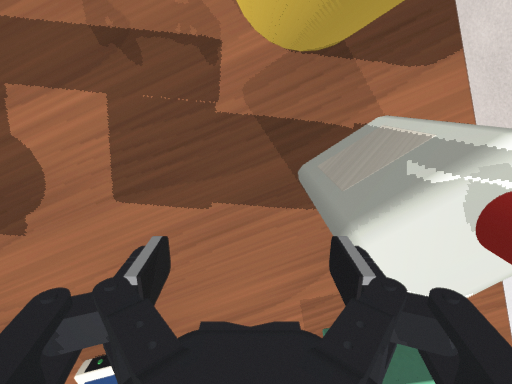

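```bash
cat > h.py <<'E'
import cv2,numpy as np
def load(n):
    return dict(np.load(n+".npz"))
def ray(s,u,v,T=None):
    T=s["world_from_camera"] if T is None else T
    d=T[:3,:3]@np.linalg.inv(s["intrinsics"])@np.array([u,v,1.]); return T[:3,3],d
def plane(s,u,v,z,T=None):
    o,d=ray(s,u,v,T); return o+d*(z-o[2])/d[2]
def two(r1,r2):
    (a,d),(b,e)=r1,r2
    t=np.linalg.lstsq(np.stack([d,-e],1),b-a,rcond=None)[0]
    p,q=a+d*t[0],b+e*t[1]; return (p+q)/2,np.linalg.norm(p-q)
def comps(s,lo,hi,amin=4):
    h=cv2.cvtColor(s["pixels"],cv2.COLOR_RGB2HSV)
    m=cv2.inRange(h,np.array(lo),np.array(hi))
    n,l,st,c=cv2.connectedComponentsWithStats(m)
    return [(c[i].round(1),st[i].tolist()) for i in range(1,n) if st[i][4]>=amin],l
E
python3 - <<'E'
from h import *
for n in("side0","top0"):
    s=load(n)
    for nm,lo,hi in(("purple",(125,90,30),(150,255,255)),("yellow",(22,150,100),(35,255,255)),("blue",(105,180,60),(122,255,255))):
        print(n,nm,comps(s,lo,hi,4)[0])
    im=s["pixels"][:,:,::-1]
    a=(im[215:345,180:345] if n=="side0" else im[170:270,145:365])
    cv2.imwrite(f"pics/{n}crop.png",cv2.resize(a,None,fx=4 if n=="side0" else 3.6,fy=4 if n=="side0" else 3.6,interpolation=cv2.INTER_NEAREST))
s=load("side0");im=s["pixels"][:,:,::-1]
cv2.imwrite("pics/mixcrop.png",cv2.resize(im[140:220,145:225],None,fx=7,fy=7,interpolation=cv2.INTER_NEAREST))
E
```

```text
side0 purple [(array([198.5, 242.5]), [187, 228, 24, 30, 480]), (array([252.8, 235.8]), [249, 231, 8, 11, 73])]
side0 yellow [(array([308.8, 298. ]), [305, 292, 9, 13, 94])]
side0 blue [(array([182.7, 176.2]), [156, 151, 53, 51, 1632]), (array([181. , 166.4]), [178, 165, 7, 4, 24]), (array([375.4, 208.7]), [351, 198, 49, 22, 129]), (array([286.1, 276.8]), [240, 227, 100, 108, 4448])]
top0 purple [(array([281.5, 221.5]), [279, 219, 6, 6, 32]), (array([239.4, 245.2]), [234, 238, 14, 17, 118])]
top0 yellow [(array([349.4, 232.4]), [347, 231, 6, 4, 21]), (array([ 20.4, 371.3]), [0, 357, 42, 27, 944])]
top0 blue [(array([164.5, 196. ]), [163, 196, 4, 1, 4]), (array([314.4, 218.3]), [273, 198, 84, 42, 2142]), (array([509.2, 254.7]), [506, 253, 6, 4, 13]), (array([510.2, 259.2]), [510, 258, 2, 3, 4]), (array([510.4, 265. ]), [509, 264, 3, 3, 5]), (array([506.8, 267.8]), [505, 267, 4, 3, 5]), (array([510. , 270.2]), [509, 269, 3, 3, 4]), (array([497. , 281.7]), [490, 281, 15, 2, 15])]
```

View pics/side0crop.png

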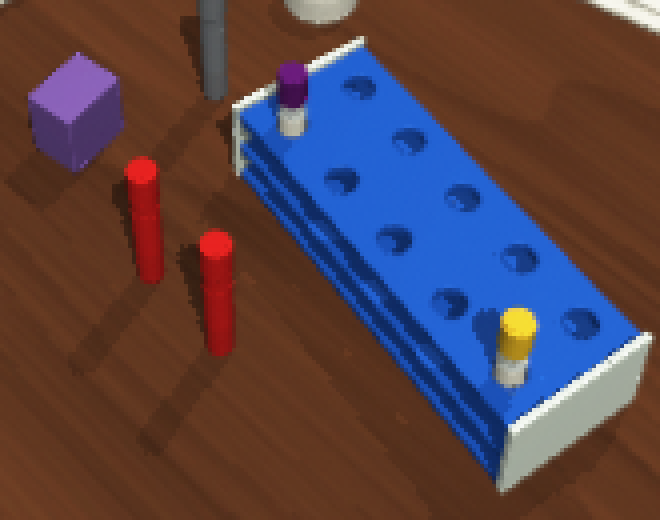

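View pics/top0crop.png

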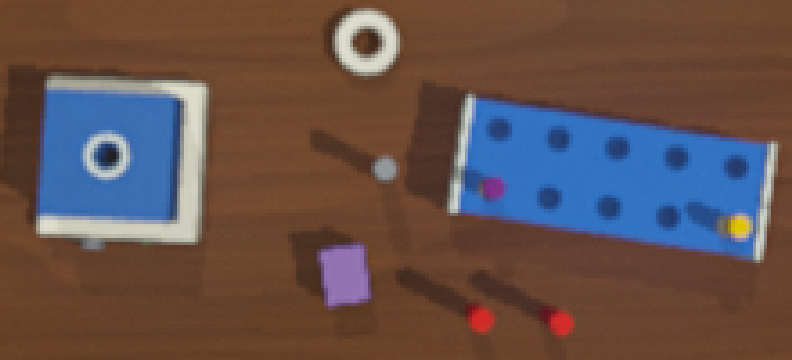

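View pics/mixcrop.png

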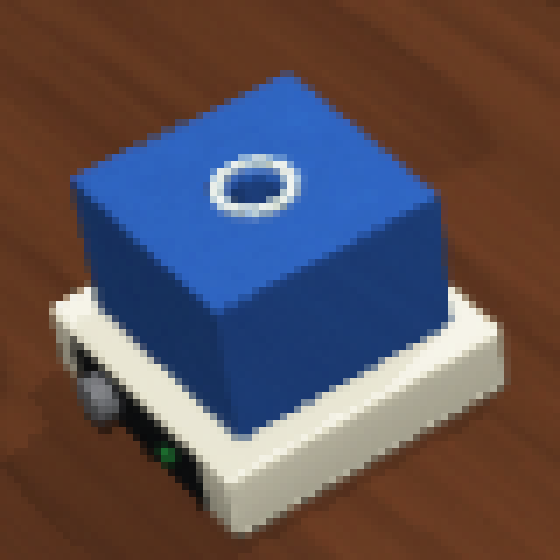

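```bash
python3 - <<'E'
from h import *
S,T=load("side0"),load("top0")
print("purple plane top",plane(T,281.5,221.5,104), "two",two(ray(S,252.8,235.8),ray(T,281.5,221.5)))
print("side cap centroid at z94",plane(S,252.8,235.8,94))
print("yellow",plane(T,349.8,232.4,104),plane(S,308.8,298,94))
# ring
for s,box,n in((T,(150,185,188,225),"top"),(S,(170,155,195,180),"side")):
    x0,y0,x1,y1=box
    h=cv2.cvtColor(s["pixels"],cv2.COLOR_RGB2HSV)
    m=cv2.inRange(h,(0,0,140),(180,110,255)); mm=np.zeros_like(m); 
    if n=="top": x0,y0,x1,y1=166,204,184,222
    mm[y0:y1,x0:x1]=m[y0:y1,x0:x1]
    cs,_=cv2.findContours(mm,cv2.RETR_EXTERNAL,cv2.CHAIN_APPROX_NONE)
    c=max(cs,key=len); e=cv2.fitEllipse(c); print(n,e,plane(s,*e[0],100))
# rack rim end-plate white & rack yaw from row holes
h=cv2.cvtColor(T["pixels"],cv2.COLOR_RGB2HSV)
_,l=comps(T,(105,150,60),(122,255,255))
m=(l==l[225,300]).astype(np.uint8)
print(cv2.minAreaRect(cv2.findNonZero(m)))
a=np.array([plane(T,145+x/3.6,170+y/3.6,60) for x,y in((499,128),(559,138),(617,148),(677,157),(736,167),(549,198),(609,207),(668,217))])
print(a.round(1))
for c in((251,216),(278,258),(300,259)): print(c,plane(T,*c,100).round())
E
```

```text
purple plane top [487.60239118 -94.50741936 104.        ] two (array([488.14856308, -95.68384175,  93.71637233]), np.float64(1.0883577054099929))
side cap centroid at z94 [488.40663183 -96.18835833  94.        ]
yellow [ 452.84874407 -283.12129646  104.        ] [ 453.75779007 -284.96621435   94.        ]
top ((174.06871032714844, 212.64039611816406), (12.565895080566406, 13.150223731994629), 179.2332763671875) [519.55595739 204.1759742  100.        ]
side ((180.84178161621094, 166.0978240966797), (8.183910369873047, 12.382062911987305), 83.24262237548828) [520.03303875 203.3360714  100.        ]
((314.9703674316406, 218.93527221679688), (81.76008605957031, 31.005638122558594), 9.090276718139648)
[[ 534.  -105.5   60. ]
 [ 524.8 -153.4   60. ]
 [ 515.7 -199.7   60. ]
 [ 507.3 -247.5   60. ]
 [ 498.2 -294.5   60. ]
 [ 477.  -143.8   60. ]
 [ 468.7 -191.5   60. ]
 [ 459.6 -238.4   60. ]]
(251, 216) [505. -10. 100.]
(278, 258) [387. -82. 100.]
(300, 259) [ 383. -143.  100.]
```

>>> {"api": "send_rows", "payload": {"dp": [[20,-30,30],[60,-80,50],[100,-130,60],[140,-180,60],[180,-225,60]], "rot": [[0,0,-0.1],[0,0,-0.28],[0,0,-0.46],[0,0,-0.64],[0,0,-0.82]], "jaw": 50}}

```text
time: 0.78
tool_pos: [407.7, 331.7, 269.6]
tcp_rot: [-180.0, -0.0, 20.1]
ft_force: [0.9, 1.3, 0.7]
finger_gap: 50.2
```

>>> {"api": "send_rows", "payload": {"dp": [[35,-45,0],[70,-90,0],[100,-118,0],[109,-125,0],[109,-125,0]], "rot": [[0,0,-0.17],[0,0,-0.34],[0,0,-0.48],[0,0,-0.543],[0,0,-0.543]]}}

```text
time: 1.4
tool_pos: [516.1, 207.5, 268.8]
tcp_rot: [180.0, 0.1, -10.8]
ft_force: [0.6, 0.1, 0.3]
finger_gap: 50.1
```

```bash
cat >> h.py <<'E'
from scipy.spatial.transform import Rotation as R
def snapw(name):
    from bench import r,vision
    st=r.sense(); s=vision.snapshot("wrist")
    T=np.eye(4); T[:3,:3]=R.from_euler("xyz",st["tcp_rot"],degrees=True).as_matrix(); T[:3,3]=st["tool_pos"]
    s["world_from_camera"]=T@s["T_tool_cam"]; np.savez(name,**s)
    cv2.imwrite(f"pics/{name}.png",s["pixels"][:,:,::-1])
    print(st["time"],st["tool_pos"].round(2),st["tcp_rot"].round(2),st["ft_force"].round(2),st["finger_gap"]); return s
E
python3 -c "
from h import *
snapw('w1')"
```

```text
1.4 [516.1  207.51 268.81] [ 1.7998e+02  5.0000e-02 -1.0790e+01] [0.59 0.12 0.28] 50.101856946982515
```

View pics/w1.png

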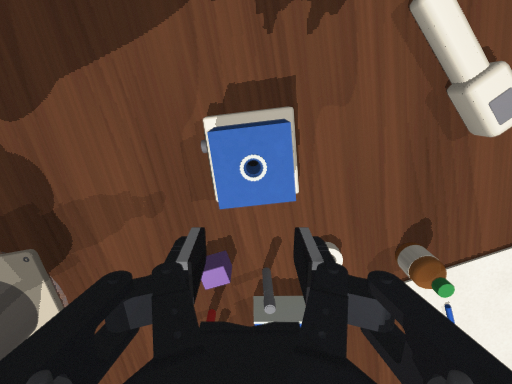

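```bash
python3 - <<'E'
from h import *
s=load("w1")
h=cv2.cvtColor(s["pixels"],cv2.COLOR_RGB2HSV)
m=cv2.inRange(h,(0,0,140),(180,110,255)); mm=np.zeros_like(m); mm[148:188,233:273]=m[148:188,233:273]
mm=cv2.morphologyEx(mm,cv2.MORPH_CLOSE,np.ones((5,5)))
cs,_=cv2.findContours(mm,cv2.RETR_EXTERNAL,cv2.CHAIN_APPROX_NONE)
e=cv2.fitEllipse(max(cs,key=len)); print(e,plane(s,*e[0],100))
from bench import r
st=r.sense();print(st["tool_pos"],st["qd"])
E
```

```text
((252.78343200683594, 167.41590881347656), (26.408395767211914, 26.744375228881836), 82.19230651855469) [519.143007   202.98410444 100.        ]
[515.61115753 208.23039462 268.97320808] [ 1.25225052 -0.60738538  0.36738662  0.00790523  0.07331401 -0.3217172 ]
```

>>> {"api": "send_rows", "payload": {"dp": [[-5,-50,0],[-12,-110,0],[-20,-170,0],[-26,-230,0],[-30,-278,-10]], "rot": [[0,0,0],[0,0,0],[0,0,0],[0,0,0],[0,0,0]]}}

```text
time: 2.08
tool_pos: [485.6, -70.7, 260.4]
tcp_rot: [180.0, -0.1, -10.6]
ft_force: [0.3, 0.5, 0.0]
finger_gap: 50.1
```

>>> {"api": "send_rows", "payload": {"dp": [[-1,-15,-20],[-2,-21,-40],[-2,-21,-50],[-2,-21,-50]], "rot": [[0,0,0],[0,0,0],[0,0,0],[0,0,0]]}}

```text
time: 2.58
tool_pos: [483.3, -89.1, 208.1]
tcp_rot: [-180.0, 0.1, -10.6]
ft_force: [-0.3, -0.0, 1.1]
finger_gap: 49.7
```

```bash
python3 -c "
from h import *
s=snapw('w2')
c,l=comps(s,(125,90,30),(155,255,255)); print(c)
for a,b in c: print(plane(s,*a,105))"
```

```text
2.575 [483.28 -89.12 208.13] [-1.7997e+02  1.3000e-01 -1.0600e+01] [-0.26 -0.02  1.08] 49.707843883832986
[(array([179.3,  80.4]), [153, 58, 54, 44, 1617]), (array([255.4, 182.5]), [248, 173, 16, 20, 273])]
[437.05799936  14.62855175 105.        ]
[488.08356469 -93.86246928 105.        ]
```

View pics/w2.png

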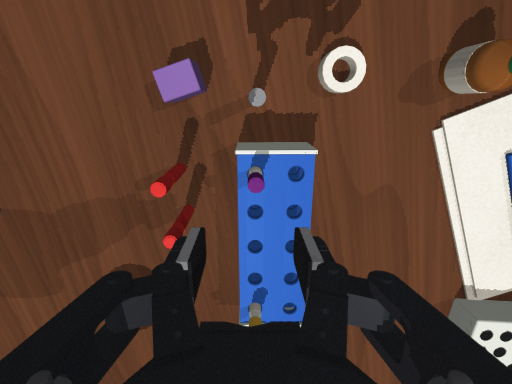

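>>> {"api": "send_rows", "payload": {"dp": [[2,-3,-25],[4.7,-5.9,-60],[4.7,-5.9,-78],[4.7,-5.9,-78],[4.7,-5.9,-78]], "rot": [[0,0,0],[0,0,0],[0,0,0],[0,0,0],[0,0,0]]}}

```text
time: 3.25
tool_pos: [489.4, -96.6, 133.0]
tcp_rot: [180.0, -0.1, -10.7]
ft_force: [0.6, -0.5, -0.1]
finger_gap: 50.2
```

```bash
python3 -c "
from h import *
s=snapw('w3')
c,l=comps(s,(125,90,30),(155,255,255)); print(c)
for a,b in c: print(plane(s,*a,105))"
```

```text
3.25 [489.42 -96.57 132.95] [ 1.7999e+02 -1.2000e-01 -1.0690e+01] [ 0.61 -0.49 -0.1 ] 50.22232429626138
[(array([147.9,  68.6]), [111, 36, 76, 60, 2585]), (array([154.5,  50.5]), [153, 50, 4, 2, 4]), (array([247.4, 201.9]), [237, 188, 22, 29, 526])]
[442.22051237   9.74524997 105.        ]
[449.48449078  19.21190361 105.        ]
[488.28710201 -92.92194634 105.        ]
```

View pics/w3.png

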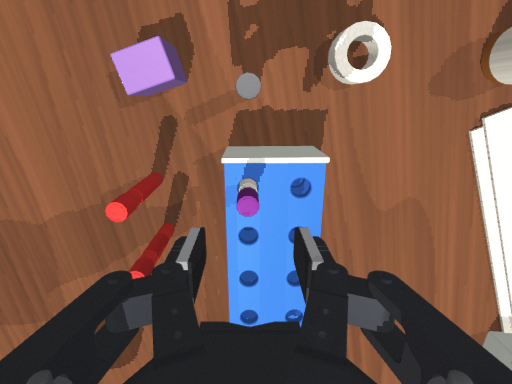

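```bash
python3 -c "
from h import *
s=load('w3')
h=cv2.cvtColor(s['pixels'],cv2.COLOR_RGB2HSV)
print(h[186:220:2,248])
m=cv2.inRange(h,(125,90,110),(155,255,255)); 
n,l,st,c=cv2.connectedComponentsWithStats(m)
for i in range(1,n):
  if st[i][4]>50: print(c[i],st[i],plane(s,*c[i],105))
from bench import r
print(r.sense()['tool_pos'])
"
```

```text
[[ 40   9 164]
 [145 158  79]
 [145 169  77]
 [145 163  78]
 [145 167  78]
 [146 160 171]
 [145 160 166]
 [145 158 190]
 [146 160 188]
 [146 159 188]
 [146 159 189]
 [146 156 190]
 [146 156 190]
 [146 153 172]
 [146 156 172]
 [123 136 220]
 [107 165 251]]
[143.31363636  69.98454545] [ 111   36   75   60 2200] [439.05160047   9.49817643 105.        ]
[247.38648649 205.64594595] [237 196  22  21 370] [487.71136995 -95.87733498 105.        ]
[489.59020169 -96.67213879 133.11585576]
```

>>> {"api": "send_rows", "payload": {"dp": [[-1.7,0.8,-20],[-1.7,0.8,-40],[-1.7,0.8,-46],[-1.7,0.8,-46]], "rot": [[0,0,0],[0,0,0],[0,0,0],[0,0,0]]}}

```text
time: 3.8
tool_pos: [487.2, -95.8, 86.1]
tcp_rot: [180.0, -0.0, -10.7]
ft_force: [-0.3, -0.6, -0.4]
finger_gap: 50.0
```

>>> {"api": "send_rows", "payload": {"dp": [[0,0,0],[0,0,0],[0,0,0],[0,0,0],[0,0,0]], "rot": [[0,0,0],[0,0,0],[0,0,0],[0,0,0],[0,0,0]], "jaw": 0, "force": 25}}

```text
time: 4.42
tool_pos: [486.8, -95.7, 85.4]
tcp_rot: [180.0, -0.0, -10.7]
ft_force: [0.1, 0.0, -0.6]
finger_gap: 0.0
```

```bash
python3 -c "
from h import *
from bench import vision
s=snapw('w4')
for n in('side','top'):
  s=vision.snapshot(n); np.savez(n+'4',**s)
  im=s['pixels'][:,:,::-1]
  a=im[140:340,150:350] if n=='side' else im[170:270,200:360]
  cv2.imwrite(f'pics/{n}4.png',cv2.resize(a,None,fx=3,fy=3))
"
```

```text
4.425 [486.81 -95.74  85.41] [180.    -0.   -10.71] [ 0.08  0.03 -0.65] 0.027959828875556546
```

View pics/w4.png

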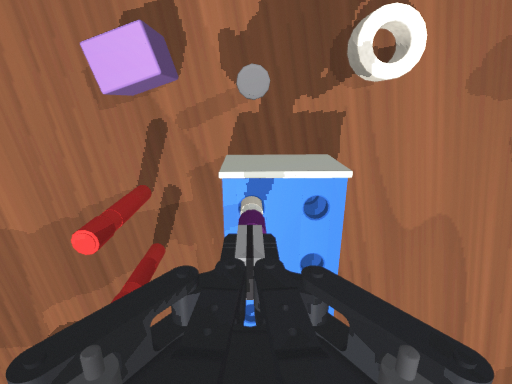

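View pics/side4.png

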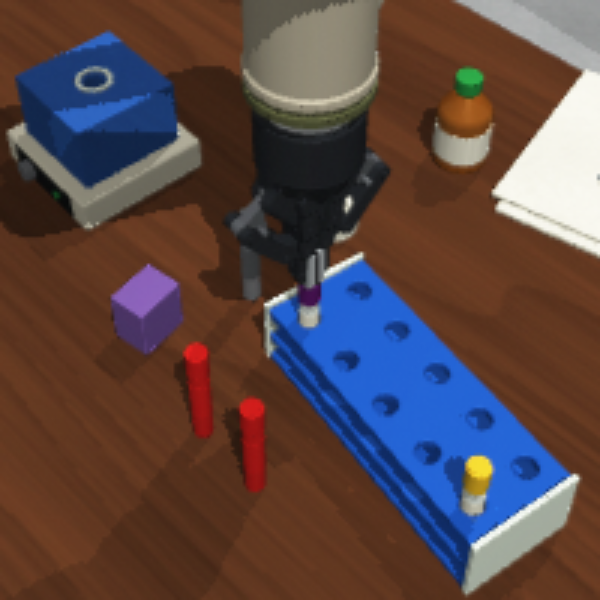

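```bash
python3 -c "
from h import *
def proj(s,p):
  W=np.linalg.inv(s['world_from_camera']); q=W[:3,:3]@np.array(p)+W[:3,3]; u=s['intrinsics']@q; return (u[:2]/u[2]).round(1),q[2].round(1)
S=load('side4');w=load('w4')
for p in ((486.8,-95.7,71),(486.8,-95.7,85),(487.7,-95.5,105),(487.7,-95.5,83)): print(p,proj(S,p),proj(w,p))
print('side depth col 253',S['depth'][222:252,253].round(0))
print('wrist depth col 250',w['depth'][190:290:3,250].round(0))
for v in range(226,248,2):
  d=S['depth'][v,253]; o,dd=ray(S,253,v); print(v,(o+dd*d).round(0),S['pixels'][v,253])
for v in range(195,290,5):
  d=w['depth'][v,250]; o,dd=ray(w,250,v); print(v,(o+dd*d).round(0),w['pixels'][v,250])
cv2.imwrite('pics/w4c.png',cv2.resize(w['pixels'][180:280,200:300,::-1],None,fx=6,fy=6,interpolation=0))
cv2.imwrite('pics/s4c.png',cv2.resize(S['pixels'][190:270,213:293,::-1],None,fx=7,fy=7,interpolation=0))
"
```

```text
(486.8, -95.7, 71) (array([252.1, 242.5]), np.float64(908.0)) (array([249.9, 213.1]), np.float64(194.3))
(486.8, -95.7, 85) (array([252.1, 238.6]), np.float64(898.2)) (array([249.9, 221.4]), np.float64(180.9))
(487.7, -95.5, 105) (array([252.4, 232.6]), np.float64(884.9)) (array([251.5, 235.2]), np.float64(161.7))
(487.7, -95.5, 83) (array([252.3, 238.9]), np.float64(900.2)) (array([251.2, 219.7]), np.float64(182.7))
side depth col 253 [839. 839. 839. 841. 849. 849. 855. 854. 857. 860. 862. 866. 868. 870.
 880. 884. 884. 888. 892. 891. 896. 897. 902. 902. 905. 908. 911. 909.
 906. 901.]
wrist depth col 250 [201. 200. 205. 199. 192. 188. 183. 175. 171. 168. 163. 159. 150. 147.
 143. 140. 137. 134. 132. 129.   0. 123. 122. 121. 121. 121. 121. 121.
 122. 123. 122. 123. 124. 124.]
226 [ 479. -106.  143.] [112 116 117]
228 [ 480. -105.  135.] [118 122 123]
230 [ 479. -106.  130.] [119 123 124]
232 [ 479. -106.  124.] [121 125 126]
234 [ 479. -105.  116.] [119 124 125]
236 [ 483. -103.  104.] [73 44 81]
238 [ 482. -103.   97.] [66 18 76]
240 [ 484. -101.   87.] [65 18 76]
242 [ 484. -102.   81.] [120 114 122]
244 [ 484. -101.   73.] [183 189 181]
246 [ 483. -102.   68.] [182 181 165]
195 [489. -86.  61.] [ 45  88 170]
200 [488. -88.  66.] [164 160 149]
205 [488. -88.  75.] [177 179 174]
210 [488. -88.  86.] [79 48 86]
215 [488. -88.  94.] [71 29 78]
220 [488. -87. 101.] [74 31 80]
225 [489. -85. 113.] [39 33 43]
230 [489. -85. 119.] [33 31 33]
235 [489. -85. 124.] [33 32 34]
240 [489. -85. 130.] [35 34 35]
245 [489. -85. 135.] [35 33 33]
250 [500. -21. 251.] [34 31 33]
255 [489. -85. 143.] [33 31 33]
260 [488. -87. 145.] [47 47 47]
265 [488. -89. 146.] [45 44 46]
270 [488. -91. 146.] [42 42 43]
275 [487. -94. 145.] [45 45 47]
280 [487. -96. 147.] [79 77 80]
285 [486. -99. 146.] [77 75 77]
```

View pics/w4c.png

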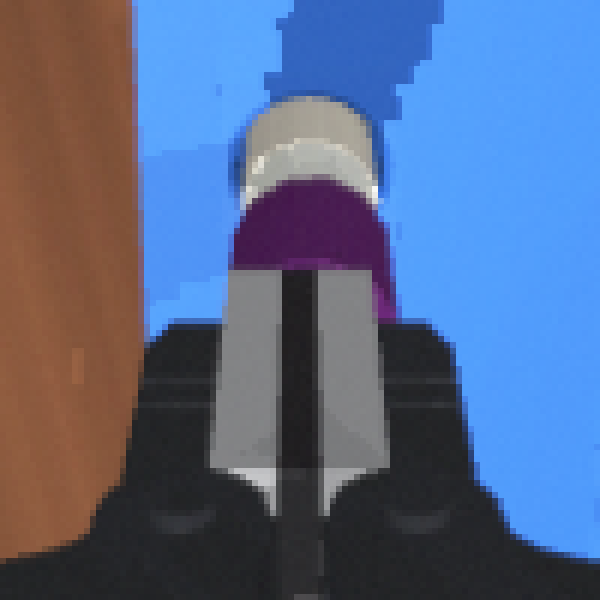

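View pics/s4c.png

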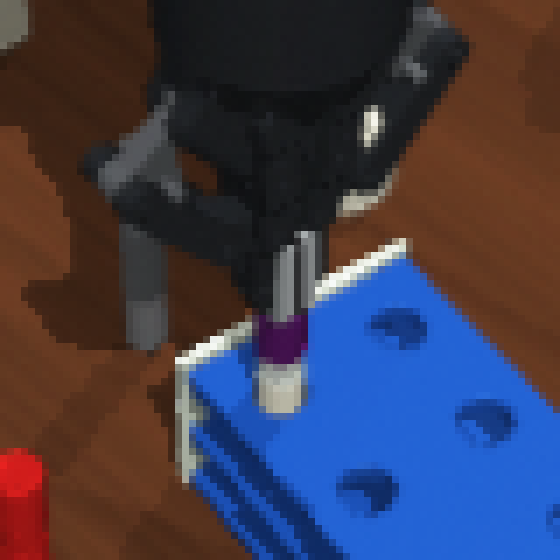

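```bash
python3 -c "
from h import *
for n,pts in (('w3',[(195,232),(190,250),(306,232),(312,250)]),('w1',[(195,232),(306,232)]),('w4',[(243,226),(243,240),(257,226),(257,255),(235,226),(235,236)])):
  s=load(n)
  for u,v in pts:
    d=s['depth'][v,u]; c=np.linalg.inv(s['intrinsics'])@np.array([u,v,1.])*d
    print(n,u,v,d,(s['T_tool_cam'][:3,:3]@c+s['T_tool_cam'][:3,3]).round(1))
from bench import r
st=r.sense(); print({k:np.round(v,3) for k,v in st.items()})
"
```

```text
w3 195 232 143.34 [-28.8 -10.6 -35.6]
w3 190 250 125.701996 [-27.6 -10.8 -54.1]
w3 306 232 142.83466 [ 29.  -10.8 -36.1]
w3 312 250 125.24924 [ 28.1 -11.  -54.5]
w1 195 232 142.92244 [-28.7 -10.8 -36. ]
w1 306 232 143.19217 [ 29.1 -10.6 -35.8]
w4 243 226 149.7989 [ -3.9 -10.8 -28.8]
w4 243 240 135.47293 [ -3.6 -10.4 -43.9]
w4 257 226 149.6552 [  3.7 -10.8 -29. ]
w4 257 255 122.14046 [  3.  -10.5 -57.9]
w4 235 226 208.43185 [-11.3  14.8  24.6]
w4 235 236 146.67473 [ -8.1  -7.  -33.3]
{'time': np.float64(4.575), 'joint_pos': array([-1.70490e+01, -3.15600e+00,  1.09474e+02,  1.00000e-03,
        7.36880e+01, -6.33400e+00]), 'qd': array([-0.018, -0.046, -0.024, -0.097,  0.029, -0.043]), 'joint_efforts': array([ 0.0000e+00, -4.3933e+01, -4.6817e+01, -0.0000e+00,  2.0000e-03,
        0.0000e+00]), 'tool_pos': array([486.771, -95.718,  85.34 ]), 'tcp_rot': array([-1.79999e+02,  5.00000e-03, -1.07150e+01]), 'ft_force': array([-0.161,  0.719, -0.616]), 'wrist_torque': array([-0.031,  0.059,  0.029]), 'finger_gap': np.float64(0.039)}
```

>>> {"api": "send_rows", "payload": {"dp": [[1,0,0],[1,0,0],[1,0,-6],[1,0,-15],[1,0,-20]], "rot": [[0,0,0],[0,0,0],[0,0,0],[0,0,0],[0,0,0]], "jaw": 50}}

```text
time: 5.2
tool_pos: [487.2, -95.5, 64.2]
tcp_rot: [-180.0, 0.1, -10.7]
ft_force: [0.3, 0.2, 0.3]
finger_gap: 50.3
```

```bash
python3 -c "
from h import *
from bench import vision
s=snapw('w5')
s=vision.snapshot('side');S=s; np.savez('side5',**s)
cv2.imwrite('pics/s5c.png',cv2.resize(S['pixels'][190:270,213:293,::-1],None,fx=7,fy=7,interpolation=0))
"
```

```text
5.2 [487.15 -95.54  64.2 ] [-1.7999e+02  8.0000e-02 -1.0710e+01] [0.34 0.21 0.32] 50.288551016867636
```

View pics/s5c.png

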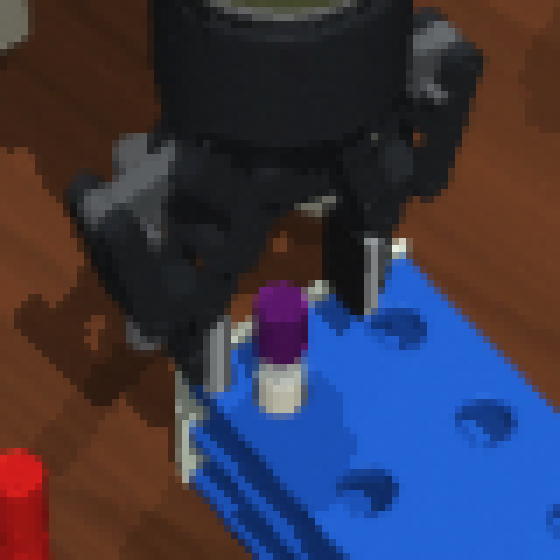

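View pics/w5.png

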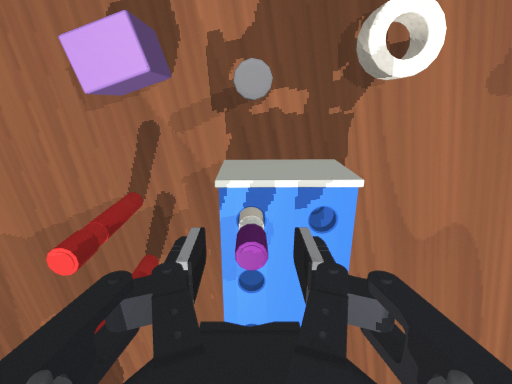

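>>> {"api": "send_rows", "payload": {"dp": [[0.6,0,-10],[0.6,0,-17],[0.6,0,-17]], "rot": [[0,0,0],[0,0,0],[0,0,0]]}}

```text
time: 5.68
tool_pos: [487.6, -95.5, 47.4]
tcp_rot: [-180.0, 0.1, -10.7]
ft_force: [0.0, -0.2, -0.2]
finger_gap: 49.9
```

>>> {"api": "send_rows", "payload": {"dp": [[0,0,0],[0,0,0],[0,0,0],[0,0,0]], "rot": [[0,0,0],[0,0,0],[0,0,0],[0,0,0]], "jaw": 0, "force": 25}}

```text
time: 6.18
tool_pos: [488.7, -95.8, 48.8]
tcp_rot: [180.0, -0.0, -10.7]
ft_force: [0.3, -0.1, 2.2]
finger_gap: 16.2
```

```bash
python3 -c "
from h import *
from bench import vision
s=snapw('w6')
s=vision.snapshot('side');S=s; np.savez('side6',**s)
cv2.imwrite('pics/s6c.png',cv2.resize(S['pixels'][190:270,213:293,::-1],None,fx=7,fy=7,interpolation=0))
"
```

```text
6.175 [488.7  -95.82  48.76] [ 1.7999e+02 -4.0000e-02 -1.0710e+01] [ 0.34 -0.14  2.16] 16.248896087174973
```

View pics/s6c.png

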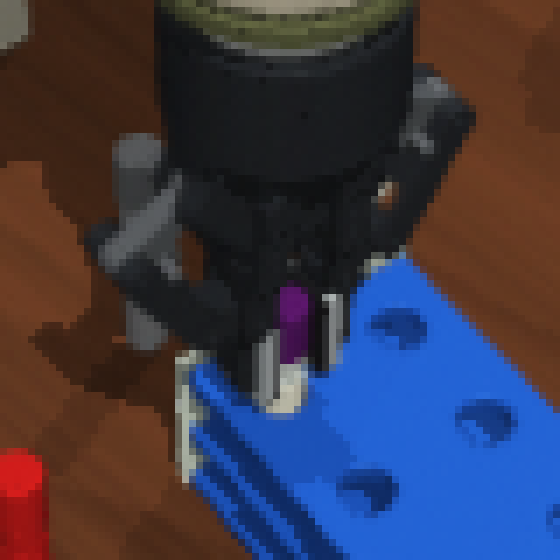

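View pics/w6.png

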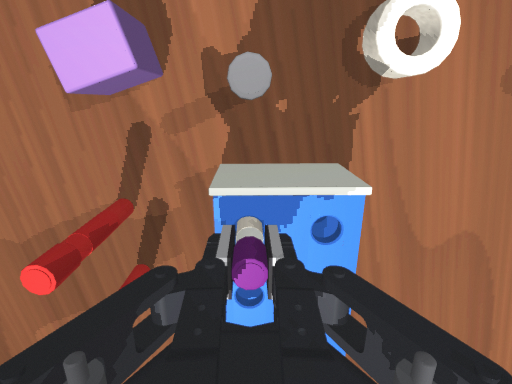

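>>> {"api": "send_rows", "payload": {"dp": [[0,0,10],[0,0,30],[0,0,60],[0,0,100],[0,0,130]], "rot": [[0,0,0],[0,0,0],[0,0,0],[0,0,0],[0,0,0]]}}

```text
time: 6.9
tool_pos: [488.8, -95.8, 180.8]
tcp_rot: [180.0, -0.1, -10.7]
ft_force: [-0.5, -1.1, 0.2]
finger_gap: 16.7
```

```bash
python3 -c "
from h import *
from bench import vision
s=snapw('w7')
s=vision.snapshot('side');S=s; np.savez('side7',**s)
cv2.imwrite('pics/s7c.png',cv2.resize(S['pixels'][130:270,193:303,::-1],None,fx=4,fy=4,interpolation=0))
"
```

```text
6.9 [488.77 -95.84 180.78] [ 1.7999e+02 -1.0000e-01 -1.0710e+01] [-0.51 -1.13  0.17] 16.747772777800325
```

View pics/s7c.png

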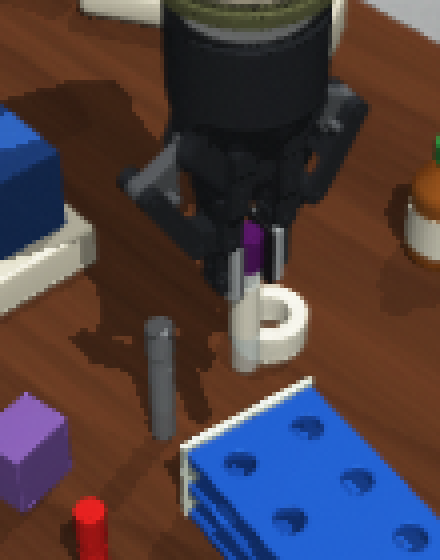

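View pics/w7.png

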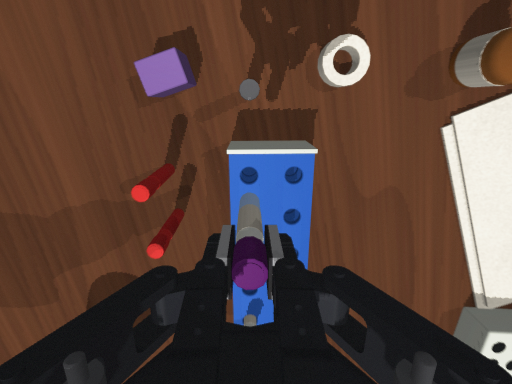

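```bash
python3 -c "
from h import *
def proj(s,p):
  W=np.linalg.inv(s['world_from_camera']); q=W[:3,:3]@np.array(p)+W[:3,3]; u=s['intrinsics']@q; return (u[:2]/u[2]).round(1)
S=load('side7');w=load('w7')
cap,l=comps(w,(125,60,110),(160,255,255)); print([c for c in cap if c[1][4]>80])
for dz in (105,83,5): 
  p=(488.3,-95.7,dz+132); print(dz,'side',proj(S,p),'wrist',proj(w,p))
cv2.imwrite('pics/w7c.png',cv2.resize(w['pixels'][185:305,190:310,::-1],None,fx=5,fy=5,interpolation=0))
S4=load('side4')
cap,l=comps(S,(125,60,30),(160,255,255)); print([c for c in cap if c[1][4]>20])
"
```

```text
[(array([160.7,  71.7]), [134, 48, 54, 48, 1661]), (array([251.8, 276.1]), [234, 259, 33, 31, 628])]
105 side [253.1 189.6] wrist [249.5 273. ]
83 side [253.  197.4] wrist [249.4 248.5]
5 side [252.7 223. ] wrist [249.1 198.8]
[(array([255.7, 191.3]), [253, 185, 7, 14, 72]), (array([198.7, 242.6]), [187, 228, 24, 30, 490])]
```

View pics/w7c.png

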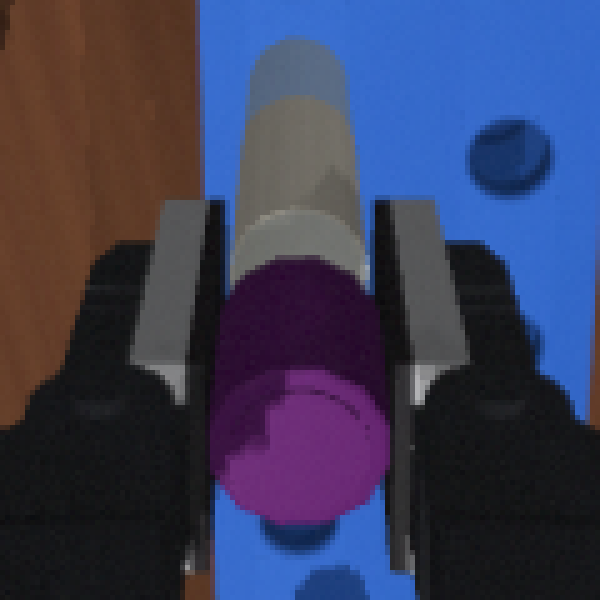

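>>> {"api": "send_rows", "payload": {"dp": [[2,25,0],[8,80,0],[14,138,0],[20,196,0],[26,250,0]], "rot": [[0,0,0],[0,0,0],[0,0,0],[0,0,0],[0,0,0]]}}

```text
time: 7.62
tool_pos: [513.9, 156.1, 177.8]
tcp_rot: [180.0, 0.0, -10.7]
ft_force: [-0.1, 0.1, -0.3]
finger_gap: 16.4
```

>>> {"api": "send_rows", "payload": {"dp": [[3,30,0],[4.5,47,0],[4.5,49,0],[4.5,49,0],[4.5,49,0]], "rot": [[0,0,0],[0,0,0],[0,0,0],[0,0,0],[0,0,0]]}}

```text
time: 8.25
tool_pos: [519.1, 202.1, 178.4]
tcp_rot: [180.0, -0.0, -10.8]
ft_force: [0.3, -0.4, -0.4]
finger_gap: 16.7
```

```bash
python3 -c "
from h import *
from bench import vision
w=snapw('w8')
S=vision.snapshot('side');np.savez('side8',**S)
T=vision.snapshot('top');np.savez('top8',**T)
a=cv2.resize(S['pixels'][95:215,130:240,::-1],None,fx=5,fy=5,interpolation=0)
b=cv2.resize(w['pixels'][170:290,190:310,::-1],None,fx=5,fy=5,interpolation=0)
cv2.imwrite('pics/s8c.png',a);cv2.imwrite('pics/w8c.png',b)
"
```

```text
8.25 [519.06 202.05 178.43] [ 1.7998e+02 -1.0000e-02 -1.0800e+01] [ 0.28 -0.36 -0.36] 16.74585278676443
```

View pics/s8c.png

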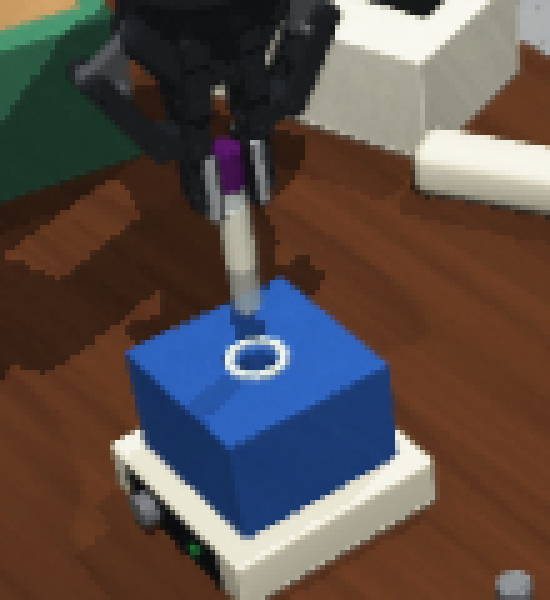

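View pics/w8c.png

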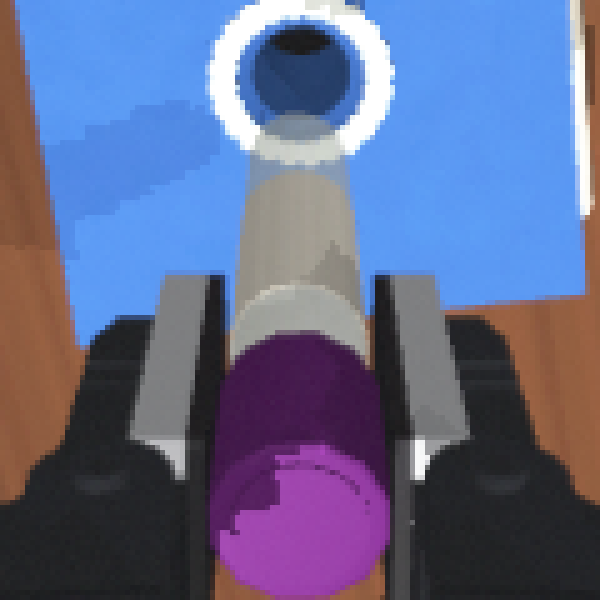

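```bash
python3 -c "
from h import *
def proj(s,p):
  W=np.linalg.inv(s['world_from_camera']); q=W[:3,:3]@np.array(p)+W[:3,3]; u=s['intrinsics']@q; return (u[:2]/u[2]).round(1)
w=load('w8');S=load('side8')
h=cv2.cvtColor(w['pixels'],cv2.COLOR_RGB2HSV)
m=cv2.inRange(h,(0,0,190),(180,60,255)); mm=np.zeros_like(m); mm[168:203,228:272]=m[168:203,228:272]; mm[:,262:][:174]=0
ys,xs=np.nonzero(mm); hull=cv2.convexHull(np.stack([xs,ys],1).astype(np.int32)); 
e=cv2.fitEllipse(hull); print(e, plane(w,*e[0],100)); print('eye',plane(w,250.2,184.6,100))
print('tool xy 519.06 202.05')
for z in (237,135): print(proj(S,(519.3,203,z)),proj(w,(519.06,202.05,z)))
"
```

```text
((249.81796264648438, 185.09805297851562), (34.737430572509766, 36.77217102050781), 85.5333023071289) [519.33081925 203.00038142 100.        ]
eye [519.7691947 203.4086453 100.       ]
tool xy 519.06 202.05
[173.9 122.8] [250.4 276.3]
[179.1 155.9] [249.8 199. ]
```

>>> {"api": "send_rows", "payload": {"dp": [[0.4,1.2,-15],[0.4,1.2,-28],[0.4,1.2,-34],[0.4,1.2,-40],[0.4,1.2,-44]], "rot": [[0,0,0],[0,0,0],[0,0,0],[0,0,0],[0,0,0]]}}

```text
time: 9.02
tool_pos: [519.3, 204.5, 134.0]
tcp_rot: [180.0, 0.0, -10.7]
ft_force: [-0.1, -0.4, -0.5]
finger_gap: 16.6
```

>>> {"api": "send_rows", "payload": {"dp": [[0,-0.6,-8],[0,-0.8,-16],[0,-0.8,-22],[0,-0.8,-26],[0,-0.8,-28]], "rot": [[0,0,0],[0,0,0],[0,0,0],[0,0,0],[0,0,0]]}}

```text
time: 9.65
tool_pos: [519.2, 203.7, 106.1]
tcp_rot: [180.0, 0.0, -10.7]
ft_force: [0.5, 0.0, 0.1]
finger_gap: 16.5
```

>>> {"api": "send_rows", "payload": {"dp": [[0,0,-1],[0,0,-2],[0,0,-3],[0,0,-3]], "rot": [[0,0,0],[0,0,0],[0,0,0],[0,0,0]]}}

```text
time: 10.15
tool_pos: [519.3, 203.6, 103.4]
tcp_rot: [-180.0, -0.0, -10.7]
ft_force: [-0.7, 0.2, -1.1]
finger_gap: 16.6
```

>>> {"api": "send_rows", "payload": {"dp": [[0,0,-0.7],[0,0,-1.5],[0,0,-1.5]], "rot": [[0,0,0],[0,0,0],[0,0,0]]}}

```text
time: 10.52
tool_pos: [519.2, 203.6, 101.7]
tcp_rot: [180.0, 0.0, -10.7]
ft_force: [-0.2, 0.4, -0.2]
finger_gap: 16.7
```

>>> {"api": "send_rows", "payload": {"dp": [[0,0,-0.7],[0,0,-1],[0,0,-1]], "rot": [[0,0,0],[0,0,0],[0,0,0]]}}

```text
time: 10.9
tool_pos: [519.3, 203.6, 100.8]
tcp_rot: [180.0, 0.0, -10.7]
ft_force: [0.0, -0.6, -1.0]
finger_gap: 16.7
```

>>> {"api": "send_rows", "payload": {"dp": [[0,0,-0.7],[0,0,-1],[0,0,-1]], "rot": [[0,0,0],[0,0,0],[0,0,0]]}}

```text
time: 11.28
tool_pos: [519.3, 203.7, 99.9]
tcp_rot: [180.0, 0.0, -10.7]
ft_force: [0.0, 0.5, -0.5]
finger_gap: 16.8
```

>>> {"api": "send_rows", "payload": {"dp": [[0,0,-0.7],[0,0,-1],[0,0,-1]], "rot": [[0,0,0],[0,0,0],[0,0,0]]}}

```text
time: 11.65
tool_pos: [519.4, 203.7, 99.1]
tcp_rot: [-180.0, -0.0, -10.7]
ft_force: [0.5, -0.1, 1.9]
finger_gap: 16.6
```

>>> {"api": "send_rows", "payload": {"dp": [[0,0,-0.7],[0,0,-0.7],[0,0,-0.7]], "rot": [[0,0,0],[0,0,0],[0,0,0]]}}

```text
time: 12.02
tool_pos: [519.5, 203.7, 98.4]
tcp_rot: [-180.0, -0.0, -10.7]
ft_force: [-0.4, 0.3, 3.0]
finger_gap: 16.9
```

```bash
python3 -c "
from bench import r
for i in range(3):
  s=r.sense(); print(s['ft_force'].round(2),s['tool_pos'].round(2),s['joint_efforts'].round(2))"
```

```text
[-0.41  0.31  3.03] [519.5  203.71  98.41] [ 1.000e-02 -5.076e+01 -4.577e+01  1.000e-02 -3.000e-02  0.000e+00]
[-0.41  0.31  3.03] [519.5  203.71  98.41] [ 1.000e-02 -5.076e+01 -4.577e+01  1.000e-02 -3.000e-02  0.000e+00]
[-0.41  0.31  3.03] [519.5  203.71  98.41] [ 1.000e-02 -5.076e+01 -4.577e+01  1.000e-02 -3.000e-02  0.000e+00]
```

>>> {"api": "send_rows", "payload": {"dp": [[0,0,0.7],[0,0,0.7],[0,0,0.7],[0,0,0.7]], "rot": [[0,0,0],[0,0,0],[0,0,0],[0,0,0]], "jaw": 50}}

```text
time: 12.52
tool_pos: [519.2, 203.6, 98.7]
tcp_rot: [180.0, 0.0, -10.7]
ft_force: [-0.5, -0.3, -0.5]
finger_gap: 50.1
```

>>> {"api": "send_rows", "payload": {"dp": [[0,0,10],[0,0,30],[0,0,60],[0,0,70],[0,0,70]], "rot": [[0,0,0],[0,0,0],[0,0,0],[0,0,0],[0,0,0]]}}

```text
time: 13.15
tool_pos: [520.2, 203.9, 170.4]
tcp_rot: [-179.9, -0.1, -10.7]
ft_force: [0.4, -0.3, -1.4]
finger_gap: 50.0
```

```bash
cat > look.py <<'E'
from h import *
from bench import vision
import sys
k=sys.argv[1]
w=snapw('w'+k)
S=vision.snapshot('side');np.savez('side'+k,**S)
a=cv2.resize(S['pixels'][95:215,130:240,::-1],None,fx=5,fy=5,interpolation=0)
cv2.imwrite(f'pics/s{k}c.png',a)
for s,n in((w,'w'),(S,'s')):
    h=cv2.cvtColor(s['pixels'],cv2.COLOR_RGB2HSV)
    for lo in (30,110):
        c,l=comps(s,(125,60,lo),(160,255,255),20); print(n,lo,[(x[0].tolist(),x[1]) for x in c])
E
python3 look.py 9
```

```text
13.15 [520.2  203.93 170.41] [-1.7993e+02 -1.4000e-01 -1.0710e+01] [ 0.42 -0.29 -1.36] 50.025754044413674
w 30 [([247.8, 209.3], [236, 194, 24, 31, 605]), ([208.2, 305.2], [193, 285, 31, 43, 944])]
w 110 [([247.9, 213.5], [236, 203, 24, 22, 419]), ([205.7, 316.0], [196, 308, 22, 19, 243])]
s 30 [([178.4, 153.1], [175, 148, 8, 11, 64]), ([198.7, 242.6], [187, 228, 24, 30, 490])]
s 110 [([197.9, 237.2], [187, 228, 23, 23, 229])]
```

View pics/s9c.png

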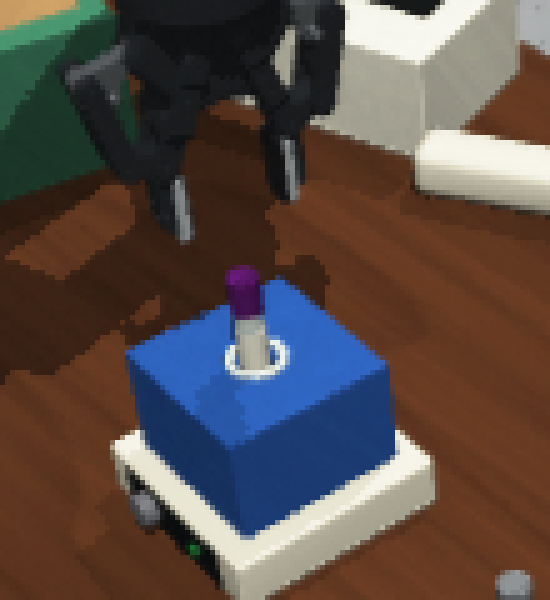

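View pics/w9.png

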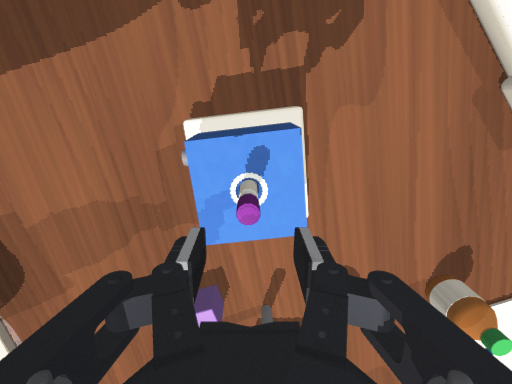

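```bash
python3 -c "
from h import *
w=load('w9');S=load('side9')
d=w['depth'][209:219,243:253]; print(d.min(),np.median(d))
o,dd=ray(w,247.9,213.5); print('wrist cap top',o+dd*np.median(d))
print('plane155',plane(w,247.9,213.5,155),plane(w,247.9,213.5,148))
print(two(ray(w,247.9,213.5),ray(S,178.7,150.2)))
# depth check on block top
for u,v in((215,160),(290,180),(220,220)):
  o,dd=ray(w,u,v); print('block',o+dd*w['depth'][v,u])
"
```

```text
0.0 193.70857
wrist cap top [518.84350554 204.19109882 156.59692352]
plane155 [518.7136835  203.52690601 155.        ] [518.14461791 200.6154643  148.        ]
(array([519.41558   , 202.48681035, 153.62636454]), np.float64(1.8628658026873441))
block [495.65304479 235.71092625 100.79714432]
block [557.16457821 205.5256609  100.55166695]
block [487.57872513 179.44692988 100.8423487 ]
```

>>> {"api": "send_rows", "payload": {"dp": [[-1.2,0.1,0],[-1.2,0.1,-5],[-1.2,0.1,-20],[-1.2,0.1,-32],[-1.2,0.1,-34]], "rot": [[0,0,0],[0,0,0],[0,0,0],[0,0,0],[0,0,0]], "jaw": 0}}

```text
time: 13.88
tool_pos: [517.2, 203.5, 133.2]
tcp_rot: [179.9, 0.1, -10.7]
ft_force: [-0.2, -0.4, 2.5]
finger_gap: -0.2
```

>>> {"api": "send_rows", "payload": {"dp": [[0,0,0],[0,0,-0.5],[0,0,-1]], "rot": [[0,0,0],[0,0,0],[0,0,0]]}}

```text
time: 14.25
tool_pos: [518.3, 203.8, 134.2]
tcp_rot: [-180.0, -0.0, -10.7]
ft_force: [0.3, 0.9, 1.0]
finger_gap: -0.1
```

```bash
python3 look.py 10; python3 -c "
import cv2
w=cv2.imread('pics/w10.png'); cv2.imwrite('pics/w10c.png',cv2.resize(w[170:290,190:310],None,fx=5,fy=5,interpolation=0))"
```

```text
14.25 [518.33 203.79 134.22] [-1.7999e+02 -3.0000e-02 -1.0720e+01] [0.3  0.89 0.98] -0.05864319840332753
w 30 [([250.7, 219.4], [237, 211, 28, 23, 313])]
w 110 []
s 30 [([178.7, 154.5], [175, 150, 8, 9, 46]), ([198.7, 242.6], [187, 228, 24, 30, 491])]
s 110 [([198.0, 237.1], [187, 228, 23, 22, 229])]
```

View pics/s10c.png

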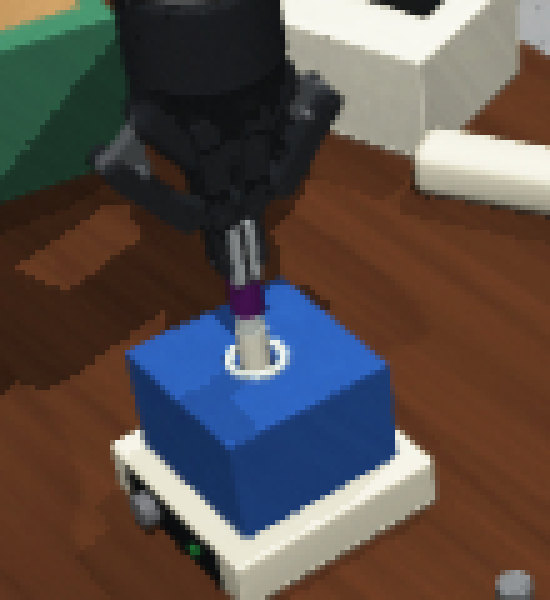

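View pics/w10c.png

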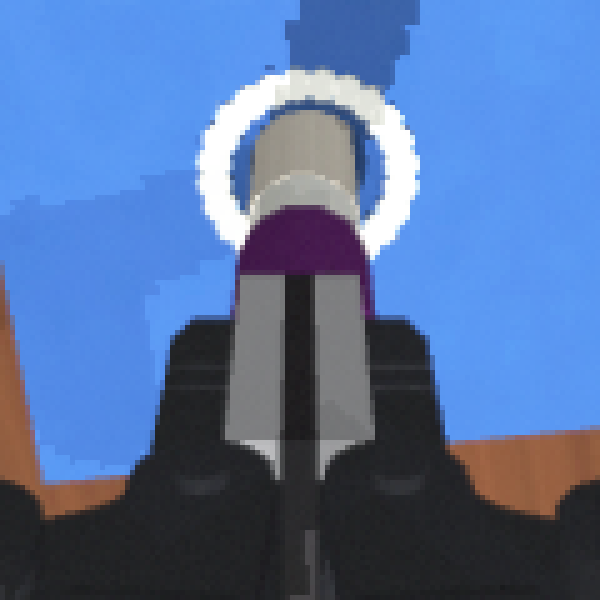

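>>> {"api": "send_rows", "payload": {"dp": [[0.5,0,-1.5],[0.5,0,-3],[0.5,0,-4.5],[0.5,0,-4.5]], "rot": [[0,0,0],[0,0,0],[0,0,0],[0,0,0]]}}

```text
time: 14.85
tool_pos: [518.6, 203.8, 129.4]
tcp_rot: [-180.0, -0.0, -10.7]
ft_force: [-0.0, -0.8, 3.7]
finger_gap: -0.0
```

>>> {"api": "send_rows", "payload": {"dp": [[0,0,-1],[0,0,-1.5],[0,0,-1.5]], "rot": [[0,0,0],[0,0,0],[0,0,0]]}}

```text
time: 15.22
tool_pos: [518.6, 203.8, 127.9]
tcp_rot: [-180.0, -0.0, -10.7]
ft_force: [0.3, 1.0, 3.1]
finger_gap: -0.3
```

>>> {"api": "send_rows", "payload": {"dp": [[0,0,-1],[0,0,-1.5],[0,0,-1.5]], "rot": [[0,0,0],[0,0,0],[0,0,0]]}}

```text
time: 15.6
tool_pos: [518.6, 203.7, 126.3]
tcp_rot: [180.0, 0.0, -10.7]
ft_force: [-0.2, 0.0, 4.6]
finger_gap: -0.1
```

>>> {"api": "send_rows", "payload": {"dp": [[0,0,-1],[0,0,-2],[0,0,-3],[0,0,-4],[0,0,-4]], "rot": [[0,0,0],[0,0,0],[0,0,0],[0,0,0],[0,0,0]]}}

```text
time: 16.23
tool_pos: [518.6, 203.7, 122.3]
tcp_rot: [180.0, 0.0, -10.7]
ft_force: [0.3, 0.8, 4.3]
finger_gap: -0.3
```

>>> {"api": "send_rows", "payload": {"dp": [[0,0,-0.7],[0,0,-1.5],[0,0,-1.5]], "rot": [[0,0,0],[0,0,0],[0,0,0]]}}

```text
time: 16.6
tool_pos: [518.6, 203.8, 120.8]
tcp_rot: [180.0, 0.0, -10.7]
ft_force: [0.0, 0.6, 5.6]
finger_gap: -0.1
```

>>> {"api": "send_rows", "payload": {"dp": [[0,0,-0.5],[0,0,-1],[0,0,-1]], "rot": [[0,0,0],[0,0,0],[0,0,0]]}}

```text
time: 16.98
tool_pos: [518.7, 203.8, 120.0]
tcp_rot: [-180.0, -0.0, -10.7]
ft_force: [0.1, 0.2, 5.9]
finger_gap: -0.1
```

>>> {"api": "send_rows", "payload": {"dp": [[0,0,-0.5],[0,0,-0.7],[0,0,-0.7]], "rot": [[0,0,0],[0,0,0],[0,0,0]]}}

```text
time: 17.35
tool_pos: [518.9, 203.8, 119.6]
tcp_rot: [-180.0, -0.0, -10.7]
ft_force: [0.0, 0.4, 6.8]
finger_gap: -0.2
```

>>> {"api": "send_rows", "payload": {"dp": [[0,0,-0.4],[0,0,-0.4],[0,0,-0.4]], "rot": [[0,0,0],[0,0,0],[0,0,0]]}}

```text
time: 17.73
tool_pos: [519.1, 203.9, 119.5]
tcp_rot: [-180.0, -0.1, -10.7]
ft_force: [0.3, 0.0, 7.7]
finger_gap: -0.1
```

>>> {"api": "send_rows", "payload": {"dp": [[0,0,-0.3],[0,0,-0.3],[0,0,-0.3]], "rot": [[0,0,0],[0,0,0],[0,0,0]]}}

```text
time: 18.1
tool_pos: [519.2, 203.9, 119.3]
tcp_rot: [-180.0, -0.1, -10.7]
ft_force: [-0.3, 0.4, 8.8]
finger_gap: -0.1
```

>>> {"api": "send_rows", "payload": {"dp": [[0,0,1],[0,0,3],[0,0,6],[0,0,9],[0,0,12]], "rot": [[0,0,0],[0,0,0],[0,0,0],[0,0,0],[0,0,0]]}}

```text
time: 18.73
tool_pos: [518.0, 203.6, 129.9]
tcp_rot: [180.0, 0.1, -10.7]
ft_force: [0.4, 0.8, 0.4]
finger_gap: 0.2
```

>>> {"api": "send_rows", "payload": {"dp": [[0,0,5],[0,0,15],[0,0,30],[0,0,40],[0,0,40]], "rot": [[0,0,0],[0,0,0],[0,0,0],[0,0,0],[0,0,0]]}}

```text
time: 19.35
tool_pos: [519.6, 204.0, 172.2]
tcp_rot: [-179.9, -0.1, -10.7]
ft_force: [-0.1, -0.5, -0.3]
finger_gap: 0.3
```

>>> {"api": "send_rows", "payload": {"dp": [[0,0,0],[0,0,0]], "rot": [[0,0,0],[0,0,0]], "jaw": 50}}

```text
time: 19.6
tool_pos: [518.2, 203.6, 169.8]
tcp_rot: [180.0, 0.1, -10.7]
ft_force: [0.7, -0.1, 0.8]
finger_gap: 35.8
```

```bash
python3 look.py 11
```

```text
19.6 [518.19 203.63 169.77] [ 1.7997e+02  6.0000e-02 -1.0720e+01] [ 0.68 -0.05  0.85] 35.82412822670364
w 30 [([250.7, 205.2], [240, 190, 23, 31, 577]), ([215.5, 306.2], [206, 284, 20, 39, 536])]
w 110 [([250.8, 209.4], [240, 199, 23, 22, 396]), ([212.0, 315.2], [207, 308, 13, 14, 143])]
s 30 [([178.8, 155.3], [175, 150, 8, 11, 64]), ([198.7, 242.6], [187, 228, 24, 30, 490])]
s 110 [([198.0, 237.1], [187, 228, 23, 22, 228])]
```

View pics/s11c.png

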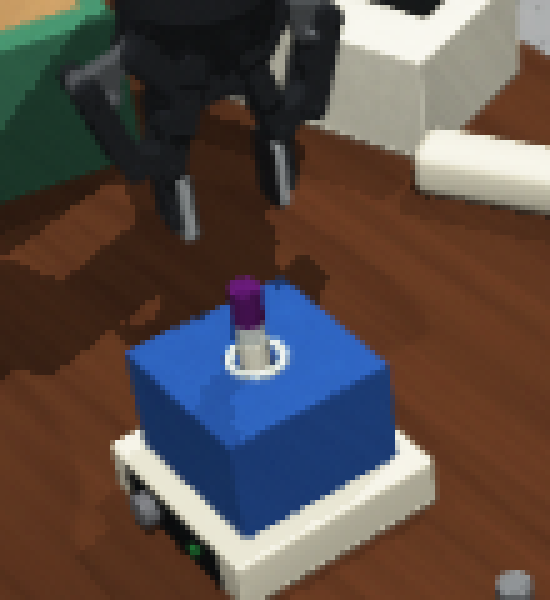

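View pics/w11.png

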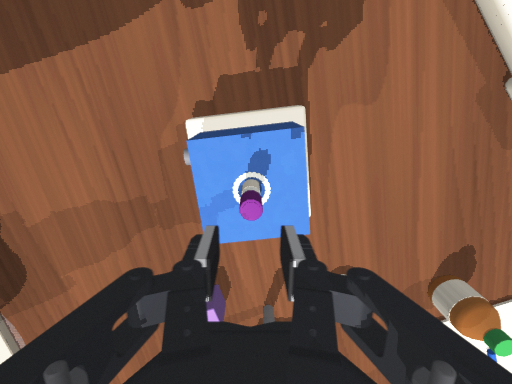

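```bash
python3 -c "
from h import *
w=load('w11')
d=np.median(w['depth'][205:214,246:256]); o,dd=ray(w,250.8,209.4); print('wrist cap top',o+dd*d)
for u,v in((215,160),(290,180),(220,220)):
  o,dd=ray(w,u,v); print('block',o+dd*w['depth'][v,u])
"
```

```text
wrist cap top [518.90126097 203.98872104 149.59419362]
block [493.4579908  235.43445822 100.76351177]
block [554.83053059 205.29084533 100.23610861]
block [485.34256931 179.18063628 100.61362678]
```

>>> {"api": "send_rows", "payload": {"dp": [[0,0,20],[0,0,50],[0,0,80],[0,0,80],[0,0,80]], "rot": [[0,0,0],[0,0,0],[0,0,0],[0,0,0],[0,0,0]]}}

```text
time: 20.32
tool_pos: [518.7, 203.8, 250.9]
tcp_rot: [-180.0, -0.0, -10.7]
ft_force: [-0.1, 0.6, -1.0]
finger_gap: 49.9
```

>>> {"api": "send_rows", "payload": {"dp": [[0,0,0],[0,0,0],[0,0,0],[0,0,0]], "rot": [[0,0,0],[0,0,0],[0,0,0],[0,0,0]]}}

```text
time: 20.82
tool_pos: [518.5, 203.7, 250.2]
tcp_rot: [180.0, 0.0, -10.7]
ft_force: [-0.2, 0.5, 0.2]
finger_gap: 49.9
```

```bash
python3 look.py 12;  python3 -c "
from h import *
a=load('side0')['pixels'];b=load('side12')['pixels']
d=(cv2.absdiff(a,b).max(2)>40).astype(np.uint8)
n,l,st,c=cv2.connectedComponentsWithStats(d); print([st[i].tolist() for i in range(1,n) if st[i][4]>15])
cv2.imwrite('pics/side12.png',b[:,:,::-1])"
```

```text
20.825 [518.5  203.71 250.23] [ 1.7999e+02  2.0000e-02 -1.0710e+01] [-0.2   0.54  0.19] 49.949958584467815
w 30 [([249.8, 177.2], [242, 167, 17, 21, 283]), ([213.8, 275.6], [198, 255, 31, 41, 920])]
w 110 [([249.9, 179.6], [242, 172, 17, 16, 208]), ([211.6, 283.2], [198, 271, 29, 25, 476])]
s 30 [([178.8, 155.4], [175, 150, 8, 11, 63]), ([198.7, 242.6], [187, 228, 24, 30, 490])]
s 110 [([198.0, 237.1], [187, 228, 23, 22, 228])]
[[0, 0, 63, 16, 506], [124, 0, 72, 123, 4543], [0, 77, 54, 111, 3172], [49, 113, 11, 12, 45], [155, 120, 28, 17, 229], [110, 133, 38, 30, 412], [168, 136, 23, 33, 243], [148, 138, 23, 16, 76], [104, 144, 27, 21, 102], [93, 153, 32, 28, 377], [71, 160, 36, 32, 306], [16, 170, 16, 16, 43], [72, 179, 11, 10, 18], [59, 189, 19, 34, 277], [84, 190, 9, 7, 22], [76, 193, 10, 9, 18], [48, 227, 5, 8, 17], [0, 229, 35, 95, 1076], [246, 230, 11, 20, 158], [23, 233, 8, 9, 32], [32, 251, 6, 8, 19], [86, 282, 7, 24, 101], [75, 311, 8, 11, 39], [16, 316, 14, 19, 30], [0, 323, 18, 21, 191], [0, 336, 16, 14, 28]]
```

View pics/side12.png

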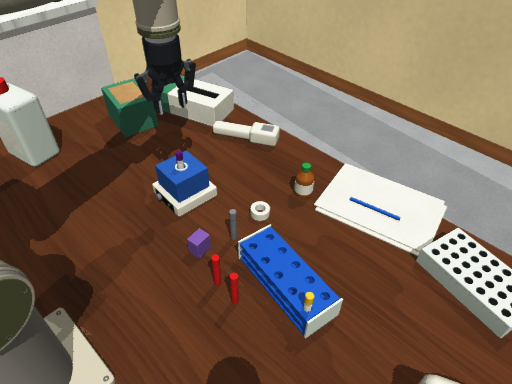

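The tube is standing low: the cap top went from 156.6 to 149.6 mm, a 7.0 mm drop that did not come back. The other objects in the picture have not moved, and the arm is clear.

```bash
python3 -c "
from bench import job
print(job.hand_in())"
```

```text
the job is handed in; nothing more can be done
None
```

The purple-capped tube is in the mixer well, locked low, with the arm clear of it. I handed the job in at about 21 s, and no verdict came back.

- **Carrier state:** It was already raised. The foot met it at about 55 mm, so I did not need to click it up first. After I let go, the cap top measured about 156.6 mm.
- **Click down:** I pressed with closed fingertips in small steps until the stop. The highest force read in this press was 8.8 N.
- **Last checks:** The cap top measured 149.6 mm, 7.0 mm lower than before. It was still low about a second later. In the side view the other objects had not moved, and the yellow-capped tube was still in the rack.

Three things did not go as expected:
- **First grasp missed:** The fingers closed on nothing just above the cap. The pictures show the fingertips about 28 mm behind the reported TCP, while the task says they are 14 mm ahead of it. I used the measured value after that.
- **Arm position:** After moves the arm sometimes stopped up to 6 mm from where I sent it, so I went by its measured position instead.
- **Height reading:** One camera check of the raised cap gave 153.6 mm instead of 156.6 mm. Both fit the raised position and not the low one.

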